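Lock the filter funnel on the free station

ROBOT

A 6-joint arm with a two-finger parallel gripper is mounted at the origin on the work surface. World frame = base frame: x ahead of the robot, y to its left, z up, the work surface at z = 0. Lengths are in m, angles in degrees, forces in N, time in s.
With the tool pointing down it reaches from about 0.275 to 0.875 m from the base axis. Payload 12.5 kg.
Tool frame: the origin (TCP) lies between the finger pads; the fingertips stand 8 mm ahead of it and the grasp point (between the pads) lies 11 mm behind it; z points along the fingers, y is the line along which they close (so a half turn about z gives the same grasp; the last joint's range is limited). The gripper opens to 85 mm and grips with 20 to 120 N. Pads are 22 mm wide; open, the fingers measure 114 mm over their backs; the gripper's body (76 mm by 85 mm) begins 54 mm behind the grasp point. The pads swing forward as they close: fully open they stand 13 mm farther back than shut.
Start: joints at [-67.93, 20.094, 94.641, -0, 65.266, -4.847], TCP at [0.249, -0.49, 0.239] pointing down, gripper open.
Joint ranges: [-157.81, 157.81], [-45, 120.19], [0.68, 151.7], [-89.99, 269.99], [4.06, 180], [-164.3, 164.3]. Speed limits (degrees/s): [127.2, 127.2, 159.86, 180, 180, 180].

INTERFACE

Orientations are given as a 3x3 rotation matrix whose columns are the frame's x, y, z axes.
In Python, from plant import r, vision, workorder gives the robot as it stands. The module is installed in compiled form; this text tells all that it offers.
- The arm moves only by the tool drive_tool, never from a script. Its argument "commands" is a list of rows, each a list of 7 numbers: the shift along the world's x, y, z in cm, then the turn, a rotation vector about the world's x, y, z in degrees, then the opening, from -1 (shut) to 1 (fully open). A call has exactly 8 rows; each row is the pose to reach, as a shift and turn from the pose commanded when the call began; what a row does not reach only later rows make up. A row lasts 1/12 s, in which the tool goes at most 41.7 mm and 7.16 degrees, less where a joint would pass 70% of its speed; a pose out of reach is approached as far as the arm can. A call with a gripper value outside its range is refused whole. The fingers move at their own pace and stop on an object; "newtons" is the grip in N (left out, the last holds). Time passes only in rows, so rows that repeat a pose let the fingers close, or fill a call up. It gives the time, the measured TCP pose, the force, the opening and the grip force at its end, in the units of the state.
- r.state(): the state, without advancing time (a new reading comes with each control period).
- vision.camera(name): name is "scene" or "top"; returns a dict with "color" (480x640x3 uint8, red, green, blue), "range_z" (480x640 float32, m along the optical axis (not along the pixel's ray), 0 where there is no reading), "K" (3x3 intrinsics, pixels), "eye" and "rotation" of the camera in the world. Camera axes: x right, y down, z forward; pixel columns grow to the right and rows downward; lengths in m; the calibration is good to about 2 mm. A picture is of the moment at which its call begins.
- workorder.close_job(): hands the job in; it is judged then, once.
The state is a dict: "clock": time; "qpos": joint angles; "qd": joint speeds; "effort": joint torques, N m; "tool_pos": TCP position; "orientation": TCP orientation; "force": force on the tool from outside, world axes, zero at the start; "torque": the same for the moment, N m; "finger_gap": finger opening in m; "finger_force": force on a finger pad.
Only numpy, scipy, OpenCV 4.12 (cv2) and the standard library are available. Lean on these libraries where they do the work, as an engineer would, in place of code of your own. Each camera call takes 0.05 s, during which the arm holds its last target. There are 200 camera calls.

TASK

Mount the steel funnel on the free station of the filtration manifold: feel for the slots in its collar until the three lugs drop in, press the funnel down gently against the sprung seat and twist it clockwise to the stop without forcing it, so that on letting go it springs up into its locked position. Then put the steel lid on the funnel, and leave everything else on the bench where it is.

Things in the scene. Friction and masses are not known exactly. Their poses are not given: they have to be found in the camera images.
- funnel: Stainless-steel filter funnel: straight tube, 47 mm diameter, 100 mm tall, rim 49 mm (bore 42), 0.20 to 0.30 kg, upright on a low steel tray (floor 3 mm, walls 12 mm; tweezers lie on the robot's side of it). Origin: centre of its foot, z up its axis. Foot: pilot of 50 mm diameter, 14 mm tall, chamfered below, with three lugs. Grip the tube from outside, fingers 50 to 90 mm above the foot.
- lug (a point): Tip of one of the funnel's three bayonet lugs, 31 mm from the axis on the funnel's +x side; the others are 120 and 240 degrees on. Each lug is 9 mm wide and 5 mm thick, its underside 6 mm above the foot.
- lid: Steel lid lying plug down on the other tray (floor 3 mm), 0.07 kg. Origin: centre of its underside, z up. Plug 37 mm diameter, 6 mm deep, chamfered; on it a plate 56 mm diameter, 4 mm thick; on that an upright round knob 14 mm diameter, 10 to 36 mm above the origin. On the funnel the plate rests on the rim: the lid's origin is then 94 mm above the funnel's.
- station: The free one of the three filter stations on the manifold (steel tube on two feet, glass bottle behind): the one with an open collar. The others, 140 mm apart along the tube, carry a lidded funnel (116 mm above the collar face) and a black bung. Fixed. Origin on its axis, 75 mm under the collar face; z up, y along the tube. All funnel-on-station contact forces together must stay under 80 N.
- mouth (a point): Centre of the free collar's top face; axes as the station's. Collar 76 mm wide; its lip is 6 mm thick, bore 52 mm, with three slots 13 mm wide, 120 degrees apart, reaching 33 mm from the axis. The slots show from above; their angle is not measured: one lies anywhere within 0.4 rad of this frame's +x. Until the lugs are over the slots they rest on this face, the funnel's foot 6 mm below it.
- seat_face (a point): Face of the sprung seat (black rubber, white membrane), 10 mm below the mouth: the funnel's foot meets it when the lugs have dropped 4 mm into the slots. It pushes back with 3.6 N, then 1.2 N more per mm, and bottoms 9 mm down. With the foot 7.5 to 8.5 mm below this point the lugs can turn under the lip. Pressing under 20 N and turning under 0.6 N m are enough and safe.
- locked (a point): Where the centre of the funnel's foot lies when locked, 14 mm below the mouth. Turned clockwise (from above) under the lip, the lugs meet a solid stop 0.65 rad from the slots' middles; there the lip has 3 mm deep pockets in its underside, and when the pressing is eased the seat lifts the lugs into them (from 0.55 rad on). Not locked, the funnel stands 4 mm higher or more.
- jar_big: White plastic jar, 78 mm diameter, 78 mm tall, origin under its centre. Bystander.
- jar_small: White plastic jar, 59 mm diameter, 58 mm tall, origin under its centre. Bystander.
- beaker: Empty glass beaker, 68 mm diameter, 90 mm tall, origin under its centre. Bystander.
- reagent: Amber glass bottle with a cap, 58 mm diameter, 125 mm tall, origin under its centre. Bystander.
- dishes: Stack of three covered culture dishes, 63 mm diameter, 37 mm tall, standing between the two trays, origin under its centre. Bystander.
- tweezers: Steel tweezers, 120 mm long and 8 mm high, lying in the funnel's tray on the robot's side, origin under the middle. Bystander.
Things that resemble listed ones, but are neither listed nor needed, are in the scene too. What is shaped like the lid but brown or turquoise is not meant.

How it is judged (in metres and radians):
On the way:
1. the funnel is locked in the collar of the free station (lugs up in their pockets) and let go (horizontal distance between funnel and mouth below 0.004 m and z of funnel in the frame of mouth between -0.0158 and -0.0125 m and angle between funnel's own z axis and vertical below 0.06 rad and contact force between the fingers and funnel below 0.1 N), for 0.3 s.
At the end, for the whole second after the job is handed in: Funnel upright and locked on the free station: on its axis within 4 mm, foot 12.5 to 15.8 mm below the collar face, tilt under 0.06 rad; lid lying level on its rim (within 5 mm of the funnel's axis, origin 92 to 96 mm above the funnel's, tilt under 0.06 rad); both released and at rest (horizontal distance between funnel and mouth below 0.004 m and z of funnel in the frame of mouth between -0.0158 and -0.0125 m and angle between each of funnel, lid's own z axis and vertical below 0.06 rad and horizontal distance between lid and funnel below 0.005 m and z of lid in the frame of funnel between 0.092 and 0.096 m and linear speed of each of lid, funnel below 0.02 m/s); the robot touches nothing.
It fails at once if the funnel is forced: all its contact forces on the station together pass 80 N (contact force between funnel and station above 80 N).
It fails at once if a bystander (jars, beaker, bottle, dishes, tweezers) is shifted by more than 30 mm (distance of any of jar_big, jar_small, beaker, reagent, dishes, tweezers from where it was at the start of the episode above 0.03 m).
It also fails if it takes over 70 s, if anything falls off the work surface, if the arm or the gripper's body presses on something with over 40 N, if the wrist force passes 120 N, or if a joint passes its speed limit or range.

## Working session

There is one attempt and no reset: what is moved stays moved. The work goes in short steps, Python scripts to look and compute and a tool call to move; the robot and the scene stay as the last step left them, time stands still between calls to the robot, and variables do not carry over. Pictures are saved under pics/ and viewed, at most 10 in all, crops included, and the job is handed in when it is done.

Besides the shell and the picture viewer there is one more tool, called as name(argument=value, ...), one argument or row to a line, values as JSON. drive_tool: Moves the arm, as the interface text tells. Its arguments: {"type":"object","properties":{"commands":{"type":"array","items":{"type":"array","items":{"type":"number"}}},"newtons":{"type":"number"}},"required":["commands"]}

```bash
mkdir -p pics; cat > h.py <<'E'
import numpy as np, cv2
from plant import r, vision, workorder
def cam(n):
    c=vision.camera(n); c['K']=np.array(c['K']);c['rotation']=np.array(c['rotation']);c['eye']=np.array(c['eye']);return c
def ray(c,u,v,z):
    d=c['rotation']@np.linalg.inv(c['K'])@np.array([u,v,1.]); t=(z-c['eye'][2])/d[2]; return c['eye']+t*d
def cloud(c):
    v,u=np.mgrid[0:480,0:640]; p=np.stack([u,v,np.ones_like(u)],-1)@np.linalg.inv(c['K']).T*c['range_z'][...,None]
    return p@c['rotation'].T+c['eye']
def proj(c,p):
    q=c['K']@(c['rotation'].T@(np.array(p)-c['eye'])); return q[:2]/q[2]
def save(n,im): cv2.imwrite('pics/'+n+'.png',im[...,::-1])
E
python3 - <<'E'
from h import *
for n in ('scene','top'):
    c=cam(n); save(n+'0',c['color']); print(n,c['eye'],c['rotation'],c['K']); np.savez(n+'0.npz',**c)
print(r.state())
E
```

```text
scene [1.00114238 0.63629628 0.99002663] [[-7.85630025e-01  4.54987839e-01 -4.19251155e-01]
 [ 6.18696150e-01  5.78553355e-01 -5.31498908e-01]
 [ 7.33623133e-04 -6.76950575e-01 -7.36028111e-01]] [[438.80193285   0.         316.56302093]
 [  0.         438.80193285 244.02797396]
 [  0.           0.           1.        ]]
top [0.29979656 0.00556807 0.99401582] [[ 0.09376487 -0.97541834  0.1994172 ]
 [-0.99557697 -0.09304723  0.01298872]
 [ 0.00588578 -0.19975306 -0.97982859]] [[438.71604786   0.         317.44225257]
 [  0.         438.71604786 234.90532989]
 [  0.           0.           1.        ]]
{'clock': 0.1, 'qpos': array([-6.79302480e+01,  2.01234003e+01,  9.46709460e+01,  1.06718184e-03,
        6.52646971e+01, -4.84722467e+00]), 'qd': array([ 0.11701005, -0.08486095, -0.11978167,  0.07158292, -0.01360192,
        0.06104232]), 'effort': array([ 1.42761205e-04, -5.06833255e+01, -2.91875607e+01, -7.90344711e-05,
        2.71072364e-03,  6.99044995e-05]), 'tool_pos': array([ 0.24891044, -0.49015311,  0.2388072 ]), 'orientation': array([[ 8.91666986e-01,  4.52691781e-01, -3.71518165e-04],
       [ 4.52691922e-01, -8.91666474e-01,  9.61349932e-04],
       [ 1.03924921e-04, -1.02538727e-03, -9.99999469e-01]]), 'force': array([ 0.22792502,  0.17868512, -0.70943823]), 'torque': array([0.0106568 , 0.00710963, 0.0114653 ]), 'finger_force': 0.0, 'finger_gap': 0.08538027454905317}
```

View pics/scene0.png

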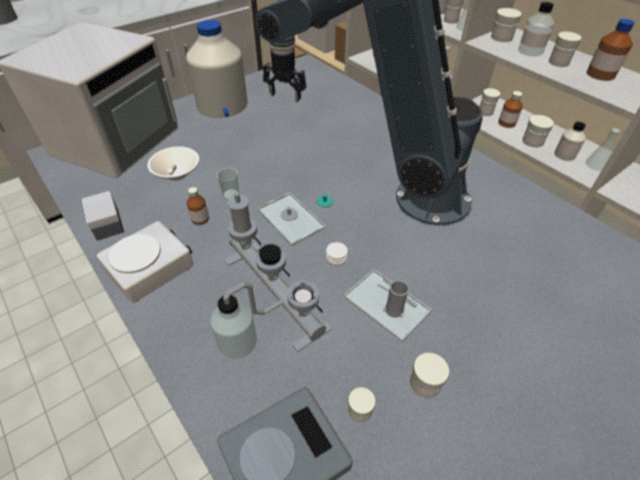

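View pics/top0.png

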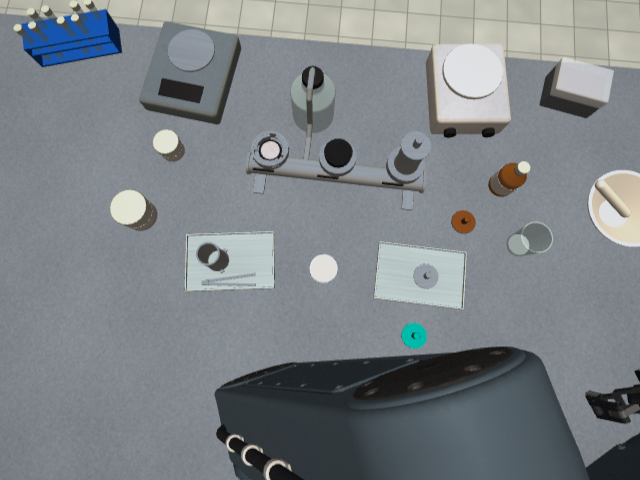

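Top view: the funnel is at (212,256) in the left tray, and its tweezers are at (230,280). The open collar with the white membrane is at (270,150). The bung is at (338,153) and the lidded funnel at (412,150). There are three lid candidates: steel grey (426,275) in the right tray, brown (463,222) and turquoise (414,335). The grey one on the tray fits the description. I'll confirm with one enlarged montage.

```bash
python3 - <<'E'
from h import *
t=dict(np.load('top0.npz')); s=dict(np.load('scene0.npz'))
def crop(c,u,v,w,h,k): return cv2.resize(c['color'][v-h:v+h,u-w:u+w],None,fx=k,fy=k,interpolation=cv2.INTER_CUBIC)
a=crop(t,270,150,25,25,8);b=crop(t,222,262,50,50,4);d=crop(t,435,270,50,50,4);e=crop(s,300,297,25,25,8) 
save('mont',cv2.resize(np.vstack([np.hstack([a,b]),np.hstack([e,d])]),(600,600)))
P=cloud(t);Q=cloud(s)
def rep(n,P,c,m,col=None):
    p=P[m]; print(n,len(p), p.mean(0).round(4),np.median(p,0).round(4), (p.min(0)+p.max(0))[:2]/2, (p.max(0)-p.min(0)).round(4))
for nm,C,c in(('top',P,t),('scene',Q,s)):
    # collar face region
    for (n,ctr) in (('collar',ray(t,270,150,.11)),('funnel',ray(t,212,250,.1)),('lid',ray(t,426,275,.02))):
        d=np.hypot(C[...,0]-ctr[0],C[...,1]-ctr[1])
        z=C[...,2][(d<.06)&(c['range_z']>0)]
        h,ed=np.histogram(z,bins=np.arange(0,.2,.004)); print(nm,n,ctr.round(3),[(round(x,3),k) for x,k in zip(ed,h) if k>5])
E
```

```text
top collar [0.655 0.136 0.11 ] [(np.float64(0.0), np.int64(210)), (np.float64(0.004), np.int64(97)), (np.float64(0.008), np.int64(45)), (np.float64(0.04), np.int64(8)), (np.float64(0.044), np.int64(9)), (np.float64(0.048), np.int64(30)), (np.float64(0.052), np.int64(38)), (np.float64(0.056), np.int64(66)), (np.float64(0.06), np.int64(43)), (np.float64(0.064), np.int64(114)), (np.float64(0.068), np.int64(164)), (np.float64(0.072), np.int64(66)), (np.float64(0.092), np.int64(18)), (np.float64(0.096), np.int64(32)), (np.float64(0.124), np.int64(15)), (np.float64(0.128), np.int64(52)), (np.float64(0.132), np.int64(44)), (np.float64(0.136), np.int64(245)), (np.float64(0.14), np.int64(244)), (np.float64(0.144), np.int64(111)), (np.float64(0.148), np.int64(414)), (np.float64(0.152), np.int64(30))]
top funnel [0.429 0.231 0.1  ] [(np.float64(0.0), np.int64(933)), (np.float64(0.004), np.int64(430)), (np.float64(0.008), np.int64(98)), (np.float64(0.012), np.int64(51)), (np.float64(0.016), np.int64(35)), (np.float64(0.02), np.int64(20)), (np.float64(0.024), np.int64(18)), (np.float64(0.028), np
[... 2508 characters left out ...]
nt64(26)), (np.float64(0.064), np.int64(27)), (np.float64(0.068), np.int64(33)), (np.float64(0.072), np.int64(29)), (np.float64(0.076), np.int64(35)), (np.float64(0.08), np.int64(30)), (np.float64(0.084), np.int64(34)), (np.float64(0.088), np.int64(31)), (np.float64(0.092), np.int64(35)), (np.float64(0.096), np.int64(44)), (np.float64(0.1), np.int64(54)), (np.float64(0.104), np.int64(7))]
scene lid [ 0.43  -0.231  0.02 ] [(np.float64(0.0), np.int64(332)), (np.float64(0.004), np.int64(80)), (np.float64(0.008), np.int64(92)), (np.float64(0.012), np.int64(50)), (np.float64(0.016), np.int64(6)), (np.float64(0.024), np.int64(7)), (np.float64(0.032), np.int64(6)), (np.float64(0.036), np.int64(7))]
```

View pics/mont.png

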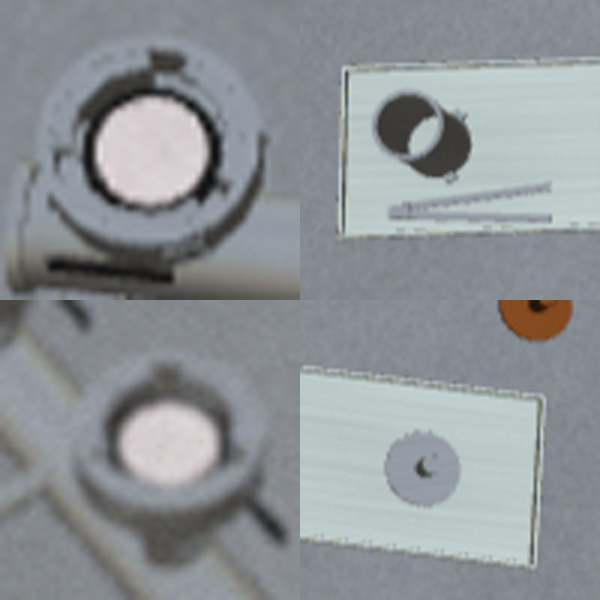

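The grey disc at top (426,275) is confirmed as the steel lid. In the crop the collar slots show at about (165,58), (215,190) and (65,160), and two funnel lugs at (462,115) and (452,178). Next I measure these with contours and rays.

```bash
python3 - <<'E'
from h import *
from scipy.optimize import least_squares
t=dict(np.load('top0.npz')); s=dict(np.load('scene0.npz'))
def circ(p):
    f=least_squares(lambda q:np.hypot(p[:,0]-q[0],p[:,1]-q[1])-q[2],[*p[:,:2].mean(0),.03],loss='soft_l1',f_scale=.001); return f.x
def fit(c,C,ctr,R,zl,zh,zp):
    d=np.hypot(C[...,0]-ctr[0],C[...,1]-ctr[1])
    m=((d<R)&(C[...,2]>zl)&(C[...,2]<zh)&(c['range_z']>0)).astype(np.uint8)
    k=max(cv2.findContours(m,cv2.RETR_EXTERNAL,cv2.CHAIN_APPROX_NONE)[0],key=len)
    k=cv2.convexHull(k)[:,0]
    p=np.array([ray(c,u,v,zp) for u,v in k]); x=circ(p)
    return x.round(4),int(m.sum()),np.median(C[m>0],0).round(4)
for nm,c in(('top',t),('scene',s)):
    C=cloud(c)
    print(nm,'collar',fit(c,C,[.655,.136],.045,.145,.156,.149))
    print(nm,'funnel',fit(c,C,[.43,.231],.04,.097,.108,.103))
    print(nm,'lid',fit(c,C,[.43,-.231],.035,.0085,.0165,.013))
    print(nm,'knob',fit(c,C,[.43,-.231],.03,.03,.045,.039))
    m=(C[...,2]>.085)&(abs(C[...,0]-.62)<.15)&(abs(C[...,1])<.2)
    print('other lids',C[m][:,2].max())
# angle profiles from top image with rays
for n,ctr,z,rr in(('collar',fit(t,cloud(t),[.655,.136],.045,.145,.156,.149)[0],.149,(.0275,.0295,.0315)),('lugs',fit(t,cloud(t),[.43,.231],.04,.097,.108,.103)[0],.014,(.028,.030))):
  for nm,c in(('top',t),('scene',s)):
    g=cv2.cvtColor(c['color'],cv2.COLOR_RGB2GRAY).astype(np.float32); out=[]
    for a in range(0,360,6):
        v=[]
        for r_ in rr:
            u=proj(c,[ctr[0]+r_*np.cos(np.radians(a)),ctr[1]+r_*np.sin(np.radians(a)),z]); v.append(cv2.getRectSubPix(g,(1,1),tuple(map(float,u)))[0,0])
        out.append((a,int(np.mean(v))))
    print(n,nm,out)
# tube direction
C=cloud(t); m=(C[...,2]>.02)&(C[...,2]<.075)&(abs(C[...,0]-.62)<.08)&(abs(C[...,1]-.0)<.2)
p=C[m][:,:2]; w,v=np.linalg.eigh(np.cov(p.T)); print('tube',v[:,1])
E
```

```text
top collar (array([0.6455, 0.1323, 0.0372]), 456, array([0.6521, 0.1375, 0.1495]))
top funnel (array([0.4224, 0.2385, 0.0244]), 148, array([0.423 , 0.2409, 0.1025]))
top lid (array([ 0.4302, -0.2317,  0.0274]), 407, array([ 0.429 , -0.2296,  0.0133]))
top knob (array([ 0.4297, -0.2306,  0.007 ]), 37, array([ 0.4301, -0.2306,  0.0392]))
other lids 0.26856402304004956
scene collar (array([0.647 , 0.1342, 0.0386]), 360, array([0.6496, 0.1361, 0.149 ]))
scene funnel (array([0.4269, 0.242 , 0.0246]), 96, array([0.4242, 0.2425, 0.1008]))
scene lid (array([ 0.4339, -0.2276,  0.0273]), 127, array([ 0.4362, -0.2243,  0.0114]))
scene knob (array([ 0.4353, -0.2249,  0.0076]), 15, array([ 0.4341, -0.2268,  0.0369]))
other lids 0.26617532922140075
collar top [(0, 90), (6, 115), (12, 150), (18, 145), (24, 152), (30, 147), (36, 146), (42, 146), (48, 153), (54, 152), (60, 152), (66, 148), (72, 148), (78, 148), (84, 149), (90, 149), (96, 143), (102, 134), (108, 97), (114, 128), (120, 152), (126, 151), (132, 148), (138, 137), (144, 127), (150, 130), (156, 118), (162, 118), (168, 128), (174, 122), (180
[... 1784 characters left out ...]
 113), (12, 106), (18, 102), (24, 103), (30, 104), (36, 103), (42, 102), (48, 103), (54, 107), (60, 106), (66, 111), (72, 109), (78, 126), (84, 142), (90, 153), (96, 160), (102, 170), (108, 179), (114, 184), (120, 186), (126, 186), (132, 190), (138, 186), (144, 181), (150, 172), (156, 152), (162, 119), (168, 88), (174, 75), (180, 84), (186, 84), (192, 85), (198, 87), (204, 87), (210, 86), (216, 90), (222, 87), (228, 88), (234, 88), (240, 86), (246, 82), (252, 78), (258, 85), (264, 110), (270, 143), (276, 170), (282, 184), (288, 189), (294, 192), (300, 193), (306, 188), (312, 186), (318, 183), (324, 176), (330, 162), (336, 141), (342, 132), (348, 129), (354, 123)]
tube [0.03073781 0.99952748]
```

Measured positions:

| Item | x, y (m) | Height and angle |
|---|---|---|
| Funnel | (.4246, .2402) | rim at z = .103 (matches 3+100) |
| Collar | (.6463, .1333) | face at z ≈ .149; slots ≈ 353° mod 120 |
| Lid | (.432, -.2297) | knob top at z = .039 (matches 36+3) |
| Lugs | – | ≈ 89.5° mod 120 |

The funnel needs about +23.5° of turn before it drops in. I'll go above it with the closing line along x.

drive_tool(
  commands=[
    [1,4,0,0,0,7,1],
    [2,8,0,0,0,14,1],
    [3,12,0,0,0,21,1],
    [4,16,0,0,0,28,1],
    [5,20,0,0,0,35,1],
    [6,24,0,0,0,42,1],
    [7,28,0,0,0,49,1],
    [8,32,0,0,0,56,1],
  ],
  newtons=80,
)

```text
clock: 0.77
tool_pos: [0.3288, -0.1685, 0.2392]
orientation: [[0.118, 0.993, 0.0], [0.993, -0.118, 0.0], [0.0, 0.0, -1.0]]
force: [1.4, -0.3, 0.9]
finger_gap: 0.0856
finger_force: 0.0
```

drive_tool(
  commands=[
    [1,4,0,0,0,3.5,1],
    [2,8,0,0,0,7,1],
    [3,12,0,0,0,7,1],
    [4,16,0,0,0,7,1],
    [5,20,0,0,0,7,1],
    [6,24,0,0,0,7,1],
    [7,28,0,0,0,7,1],
    [8,32,0,0,0,7,1],
  ],
)

```text
clock: 1.43
tool_pos: [0.4088, 0.1519, 0.2392]
orientation: [[0.001, 1.0, -0.0], [1.0, -0.001, -0.0], [-0.0, -0.0, -1.0]]
force: [1.2, -1.0, -0.2]
finger_gap: 0.0853
finger_force: 0.0
```

drive_tool(
  commands=[
    [0.6,3.5,0,0,0,0,1],
    [1.2,7,0,0,0,0,1],
    [1.6,8.8,-2,0,0,0,1],
    [1.6,8.8,-6,0,0,0,1],
    [1.6,8.8,-9,0,0,0,1],
    [1.6,8.8,-12,0,0,0,1],
    [1.6,8.8,-15,0,0,0,1],
    [1.6,8.8,-17.5,0,0,0,1],
  ],
)

```text
clock: 2.1
tool_pos: [0.4242, 0.2373, 0.0622]
orientation: [[0.001, 1.0, -0.001], [1.0, -0.001, -0.001], [-0.001, -0.001, -1.0]]
force: [0.6, -0.1, -0.8]
finger_gap: 0.0849
finger_force: 0.0
```

drive_tool(
  commands=[
    [0,0,0,0,0,0,-1],
    [0,0,0,0,0,0,-1],
    [0,0,0,0,0,0,-1],
    [0,0,0,0,0,0,-1],
    [0,0,0,0,0,0,-1],
    [0,0,0,0,0,0,-1],
    [0,0,0,0,0,0,-1],
    [0,0,0,0,0,0,-1],
  ],
  newtons=80,
)

```text
clock: 2.77
tool_pos: [0.4257, 0.238, 0.0661]
orientation: [[0.001, 1.0, 0.002], [1.0, -0.001, 0.001], [0.001, 0.002, -1.0]]
force: [-3.5, -0.1, 9.1]
finger_gap: 0.0464
finger_force: 81.1
```

drive_tool(
  commands=[
    [0,0,0.7,0,0,0,-1],
    [0,0,2,0,0,0,-1],
    [0,0,5,0,0,0,-1],
    [0,0,8,0,0,0,-1],
    [0,0,11,0,0,0,-1],
    [0,0,14,0,0,0,-1],
    [0,0,17,0,0,0,-1],
    [0,0,19,0,0,0,-1],
  ],
)

```text
clock: 3.43
tool_pos: [0.4253, 0.2377, 0.2583]
orientation: [[0.001, 1.0, 0.004], [1.0, -0.001, 0.002], [0.002, 0.004, -1.0]]
force: [0.4, 0.0, -2.5]
finger_gap: 0.0466
finger_force: 82.5
```

drive_tool(
  commands=[
    [3,-1.5,0,0,0,4,-1],
    [6,-3,0,0,0,8,-1],
    [9,-4.5,0,0,0,12,-1],
    [12,-6,0,0,0,16,-1],
    [15,-7.5,0,0,0,20,-1],
    [17,-8.5,0,0,0,23.5,-1],
    [17,-8.5,0,0,0,23.5,-1],
    [17,-8.5,0,0,0,23.5,-1],
  ],
)

```text
clock: 4.1
tool_pos: [0.5953, 0.1519, 0.2548]
orientation: [[-0.396, 0.918, 0.0], [0.918, 0.396, 0.0], [-0.0, 0.0, -1.0]]
force: [-0.6, -0.4, -1.3]
finger_gap: 0.0466
finger_force: 82.7
```

```bash
python3 - <<'E'
from h import *
s=r.state(); print(s['tool_pos'],s['orientation'],s['force'],s['finger_gap'],s['qpos'])
ims=[]
for n in ('scene','top'):
    c=cam(n); np.savez(n+'1.npz',**c)
    u,v=map(int,proj(c,s['tool_pos'])); u=min(max(u,70),570);v=min(max(v,70),410)
    ims.append(cv2.resize(c['color'][v-70:v+70,u-70:u+70],(400,400),interpolation=cv2.INTER_CUBIC)); print(n,u,v)
save('held',np.hstack(ims))
E
```

```text
[0.59532804 0.15190961 0.25477874] [[-3.95908788e-01  9.18289821e-01  1.92168055e-04]
 [ 9.18289840e-01  3.95908786e-01  4.89946954e-05]
 [-3.10896913e-05  1.95863403e-04 -9.99999980e-01]] [-0.58059646 -0.36669959 -1.30848872] 0.046552582874365055 [ 9.97384136e+00  2.60106804e+01  8.35550347e+01  9.10404464e-04
  7.04229547e+01 -1.33491287e+01]
scene 324 258
top 249 148
```

View pics/held.png

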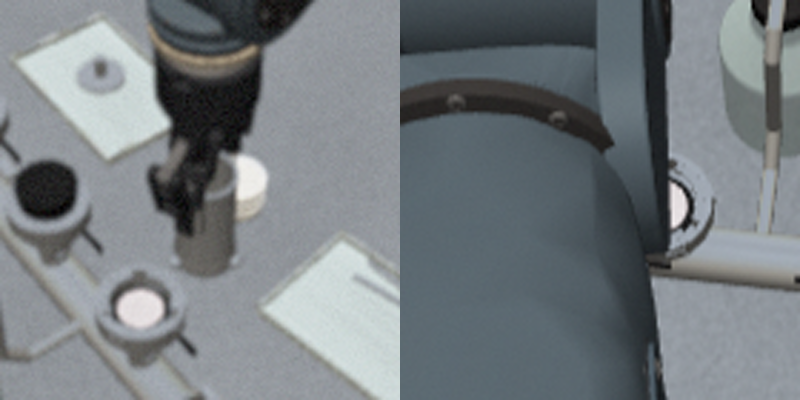

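The scene crop shows the funnel held upright, with two lugs at scene pixels about (315,280) and (336,281). The collar is nearby, so I can measure funnel relative to collar in the same camera.

```bash
python3 - <<'E'
from h import *
from scipy.optimize import least_squares
c=dict(np.load('scene1.npz')); C=cloud(c); tcp=np.array([.5953,.1519,.2548])
d=np.hypot(C[...,0]-tcp[0],C[...,1]-tcp[1])
for n,lo,hi,R in(('tube',.207,.238,.0235),('pilot',.1925,.197,.025)):
    m=(d<.04)&(C[...,2]>lo)&(C[...,2]<hi); p=C[m]
    f=least_squares(lambda q:np.hypot(p[:,0]-q[0],p[:,1]-q[1])-R,tcp[:2],loss='soft_l1',f_scale=.001)
    print(n,m.sum(),f.x,f.cost)
m=(d<.045)&(C[...,2]>.18)&(C[...,2]<.24)
# silhouette midpoints: tangent rays
for v in range(255,290,3):
    u=np.where(m[v])[0]
    if len(u): 
        uc=(u.min()+u.max())/2; print(v,u.min(),u.max(),uc,'z',C[v,int(uc),2].round(4))
print('tcp axis', [proj(c,[*tcp[:2],z]).round(1) for z in(.19,.21,.23)])
zs=C[m][:,2]; print('lowest',np.percentile(zs,[0.5,1,2]))
for u,v in((315.3,279.7),(336.3,280.8)): print('lug',ray(c,u,v,.200))
v0,u0=235,295; save('lugs',cv2.resize(c['color'][v0:v0+60,u0:u0+60],(600,600),interpolation=cv2.INTER_CUBIC))
E
```

```text
tube 171 [0.59493876 0.15363642] 5.128486713859672e-05
pilot 26 [0.59450113 0.15322913] 1.940354407242694e-05
270 316 335 325.5 z 0.2464
273 315 336 325.5 z 0.2339
276 315 336 325.5 z 0.2249
279 313 338 325.5 z 0.2159
282 315 333 324.0 z 0.2043
285 323 328 325.5 z 0.1926
tcp axis [array([324.6, 277.1]), array([324.7, 271.7]), array([324.8, 266.1])]
lowest [0.19251083 0.19292541 0.19339306]
lug [0.6216379  0.15068618 0.2       ]
lug [0.58609979 0.18265816 0.2       ]
```

View pics/lugs.png

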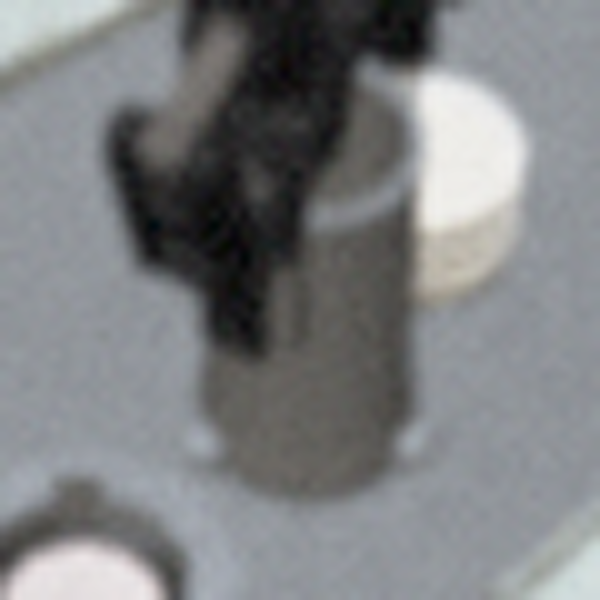

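The lugs are at crop (205,442) and (410,440), symmetric about the viewing direction of 49.9°, so they sit at about 350°. The slots are at about 353°, so I add +2°. The shift from funnel to collar is (+5.2, -1.95) cm.

drive_tool(
  commands=[
    [2.0,-0.8,0,0,0,1,-1],
    [4,-1.6,0,0,0,2,-1],
    [5.2,-1.95,0,0,0,2,-1],
    [5.2,-1.95,-1,0,0,2,-1],
    [5.2,-1.95,-2.5,0,0,2,-1],
    [5.2,-1.95,-3.5,0,0,2,-1],
    [5.2,-1.95,-4,0,0,2,-1],
    [5.2,-1.95,-4,0,0,2,-1],
  ],
)

```text
clock: 4.87
tool_pos: [0.6458, 0.1336, 0.2131]
orientation: [[-0.43, 0.903, -0.002], [0.903, 0.43, -0.0], [0.001, -0.002, -1.0]]
force: [-0.4, 0.7, -3.1]
finger_gap: 0.0467
finger_force: 83.0
```

drive_tool(
  commands=[
    [0,0,-0.1,0,0,0,-1],
    [0,0,-0.2,0,0,0,-1],
    [0,0,-0.3,0,0,0,-1],
    [0,0,-0.4,0,0,0,-1],
    [0,0,-0.45,0,0,0,-1],
    [0,0,-0.5,0,0,0,-1],
    [0,0,-0.5,0,0,0,-1],
    [0,0,-0.5,0,0,0,-1],
  ],
)

```text
clock: 5.53
tool_pos: [0.647, 0.133, 0.2093]
orientation: [[-0.429, 0.903, 0.0], [0.903, 0.429, -0.0], [-0.0, -0.0, -1.0]]
force: [-0.1, -0.4, -1.7]
finger_gap: 0.0468
finger_force: 83.1
```

drive_tool(
  commands=[
    [0,0,-0.1,0,0,0,-1],
    [0,0,-0.2,0,0,0,-1],
    [0,0,-0.25,0,0,0,-1],
    [0,0,-0.3,0,0,0,-1],
    [0,0,-0.35,0,0,0,-1],
    [0,0,-0.4,0,0,0,-1],
    [0,0,-0.4,0,0,0,-1],
    [0,0,-0.4,0,0,0,-1],
  ],
)

```text
clock: 6.2
tool_pos: [0.647, 0.133, 0.2051]
orientation: [[-0.429, 0.903, -0.0], [0.903, 0.429, -0.0], [-0.0, -0.0, -1.0]]
force: [-1.0, -2.5, -1.3]
finger_gap: 0.0468
finger_force: 83.3
```

drive_tool(
  commands=[
    [0,0,-0.05,0,0,0,-1],
    [0,0,-0.1,0,0,0,-1],
    [0,0,-0.15,0,0,0,-1],
    [0,0,-0.2,0,0,0,-1],
    [0,0,-0.25,0,0,0,-1],
    [0,0,-0.25,0,0,0,-1],
    [0,0,-0.25,0,0,0,-1],
    [0,0,-0.25,0,0,0,-1],
  ],
)

```text
clock: 6.87
tool_pos: [0.6471, 0.1331, 0.2031]
orientation: [[-0.429, 0.903, 0.0], [0.903, 0.429, -0.0], [-0.0, 0.0, -1.0]]
force: [-0.9, -3.5, 3.4]
finger_gap: 0.047
finger_force: 83.6
```

drive_tool(
  commands=[
    [0,-0.05,-0.03,0,0,0,-1],
    [0,-0.05,-0.06,0,0,0,-1],
    [0,-0.05,-0.1,0,0,0,-1],
    [0,-0.05,-0.13,0,0,0,-1],
    [0,-0.05,-0.15,0,0,0,-1],
    [0,-0.05,-0.15,0,0,0,-1],
    [0,-0.05,-0.15,0,0,0,-1],
    [0,-0.05,-0.15,0,0,0,-1],
  ],
)

```text
clock: 7.53
tool_pos: [0.6471, 0.1327, 0.2015]
orientation: [[-0.429, 0.903, 0.0], [0.903, 0.429, 0.0], [-0.0, 0.001, -1.0]]
force: [-1.6, -2.1, 6.3]
finger_gap: 0.0471
finger_force: 83.2
```

```bash
python3 -c "
from h import *
s=r.state(); print(s['tool_pos'],s['force'],s['torque'])"
```

```text
[0.64714021 0.13269279 0.2014688 ] [-1.62799549 -2.11936703  6.34272782] [-0.32850002  0.14130095 -0.05500641]
```

It's soft, about 1.8 N/mm, so the lugs have dropped in and the foot is on the seat. I'll press on.

drive_tool(
  commands=[
    [0,-0.03,-0.06,0,0,0,-1],
    [0,-0.03,-0.12,0,0,0,-1],
    [0,-0.03,-0.18,0,0,0,-1],
    [0,-0.03,-0.24,0,0,0,-1],
    [0,-0.03,-0.3,0,0,0,-1],
    [0,-0.03,-0.3,0,0,0,-1],
    [0,-0.03,-0.3,0,0,0,-1],
    [0,-0.03,-0.3,0,0,0,-1],
  ],
)

```text
clock: 8.2
tool_pos: [0.6472, 0.1324, 0.1987]
orientation: [[-0.429, 0.903, 0.001], [0.903, 0.429, 0.0], [-0.0, 0.001, -1.0]]
force: [-0.6, -1.9, 6.4]
finger_gap: 0.0472
finger_force: 83.1
```

```bash
python3 -c "
from h import *
s=r.state(); print(s['tool_pos'],s['force'],s['torque'])"
```

```text
[0.64720047 0.13243241 0.19872825] [-0.6217284  -1.94808923  6.4014178 ] [-0.21355557  0.30672902 -0.08311818]
```

drive_tool(
  commands=[
    [0,-0.03,-0.05,0,0,0,-1],
    [0,-0.03,-0.1,0,0,0,-1],
    [0,-0.03,-0.15,0,0,0,-1],
    [0,-0.03,-0.2,0,0,0,-1],
    [0,-0.03,-0.2,0,0,0,-1],
    [0,-0.03,-0.2,0,0,0,-1],
    [0,-0.03,-0.2,0,0,0,-1],
    [0,-0.03,-0.2,0,0,0,-1],
  ],
)

```text
clock: 8.87
tool_pos: [0.6473, 0.1323, 0.1971]
orientation: [[-0.429, 0.903, 0.001], [0.903, 0.429, 0.0], [-0.0, 0.001, -1.0]]
force: [-1.9, -1.0, 8.2]
finger_gap: 0.0466
finger_force: 83.1
```

```bash
python3 -c "
from h import *
s=r.state(); print(s['tool_pos'],s['force'],s['torque'])"
```

```text
[0.6472628  0.13225686 0.19705814] [-1.91142815 -1.02656984  8.16995237] [-0.11923403  0.37799404 -0.06522585]
```

drive_tool(
  commands=[
    [0,-0.02,-0.07,0,0,0,-1],
    [0,-0.02,-0.14,0,0,0,-1],
    [0,-0.02,-0.2,0,0,0,-1],
    [0,-0.02,-0.25,0,0,0,-1],
    [0,-0.02,-0.28,0,0,0,-1],
    [0,-0.02,-0.28,0,0,0,-1],
    [0,-0.02,-0.28,0,0,0,-1],
    [0,-0.02,-0.28,0,0,0,-1],
  ],
)

```text
clock: 9.53
tool_pos: [0.6473, 0.1321, 0.1947]
orientation: [[-0.429, 0.903, 0.001], [0.903, 0.429, 0.001], [-0.0, 0.002, -1.0]]
force: [-3.0, -1.4, 13.0]
finger_gap: 0.0468
finger_force: 83.3
```

```bash
python3 -c "
from h import *
s=r.state(); print(s['tool_pos'],s['force'],s['torque'])"
```

```text
[0.64734071 0.13210845 0.19469331] [-2.96977312 -1.41683765 13.03230916] [-0.13784248  0.54748883 -0.00945759]
```

drive_tool(
  commands=[
    [-0.03,-0.01,0,0,0,-1,-1],
    [-0.03,-0.01,0,0,0,-2,-1],
    [-0.03,-0.01,0,0,0,-3,-1],
    [-0.03,-0.01,0,0,0,-4,-1],
    [-0.03,-0.01,0,0,0,-5,-1],
    [-0.03,-0.01,0,0,0,-6,-1],
    [-0.03,-0.01,0,0,0,-7,-1],
    [-0.03,-0.01,0,0,0,-7,-1],
  ],
)

```text
clock: 10.2
tool_pos: [0.6472, 0.1323, 0.1947]
orientation: [[-0.315, 0.949, 0.002], [0.949, 0.315, 0.001], [0.0, 0.002, -1.0]]
force: [-2.1, 0.4, 10.8]
finger_gap: 0.047
finger_force: 82.8
```

```bash
python3 -c "
from h import *
s=r.state(); o=s['orientation'];print(s['tool_pos'],s['force'],s['torque'],np.degrees(np.arctan2(o[1,1],o[0,1])))"
```

```text
[0.64722546 0.13230073 0.19468629] [-2.05616451  0.39663355 10.82079565] [0.12220935 0.32362315 0.11926593] 18.378931799095497
```

drive_tool(
  commands=[
    [-0.02,0,0,0,0,-1,-1],
    [-0.02,0,0,0,0,-2,-1],
    [-0.02,0,0,0,0,-3,-1],
    [-0.02,0,0,0,0,-4,-1],
    [-0.02,0,0,0,0,-5,-1],
    [-0.02,0,0,0,0,-6,-1],
    [-0.02,0,0,0,0,-7,-1],
    [-0.02,0,0,0,0,-8,-1],
  ],
)

```text
clock: 10.87
tool_pos: [0.6468, 0.1321, 0.1946]
orientation: [[-0.18, 0.984, 0.002], [0.984, 0.18, 0.001], [0.0, 0.002, -1.0]]
force: [-3.0, -0.7, 11.1]
finger_gap: 0.0466
finger_force: 83.1
```

```bash
python3 -c "
from h import *
s=r.state(); o=s['orientation'];print(s['tool_pos'],s['force'],s['torque'],np.degrees(np.arctan2(o[1,1],o[0,1])))"
```

```text
[0.64682386 0.13214029 0.19461412] [-2.97626798 -0.68745067 11.07072763] [-0.03265849  0.50150703  0.12681816] 10.394262449123035
```

drive_tool(
  commands=[
    [0,0,0,0,0,-1.5,-1],
    [0,0,0,0,0,-3,-1],
    [0,0,0,0,0,-4.5,-1],
    [0,0,0,0,0,-6,-1],
    [0,0,0,0,0,-7.5,-1],
    [0,0,0,0,0,-9,-1],
    [0,0,0,0,0,-10.5,-1],
    [0,0,0,0,0,-12,-1],
  ],
)

```text
clock: 11.53
tool_pos: [0.6468, 0.1322, 0.1946]
orientation: [[0.028, 1.0, 0.002], [1.0, -0.028, 0.001], [0.001, 0.002, -1.0]]
force: [-2.3, 0.5, 10.1]
finger_gap: 0.0469
finger_force: 83.2
```

drive_tool(
  commands=[
    [0,0,0,0,0,-0.8,-1],
    [0,0,0,0,0,-1.6,-1],
    [0,0,0,0,0,-2.4,-1],
    [0,0,0,0,0,-3.2,-1],
    [0,0,0,0,0,-4,-1],
    [0,0,0,0,0,-4.8,-1],
    [0,0,0,0,0,-5.5,-1],
    [0,0,0,0,0,-5.5,-1],
  ],
)

```text
clock: 12.2
tool_pos: [0.6467, 0.1321, 0.1946]
orientation: [[0.124, 0.992, 0.001], [0.992, -0.124, 0.001], [0.001, 0.001, -1.0]]
force: [-4.6, -0.3, 11.9]
finger_gap: 0.0464
finger_force: 83.3
```

```bash
python3 -c "
from h import *
s=r.state(); o=s['orientation'];print(s['tool_pos'],s['force'],s['torque'],np.degrees(np.arctan2(o[1,1],o[0,1])))"
```

```text
[0.64673454 0.13212038 0.19458555] [-4.60603426 -0.29364285 11.88997454] [-0.08871584  0.57893171  0.16424792] -7.097735336132409
```

drive_tool(
  commands=[
    [0,0,0,0,0,-0.5,-1],
    [0,0,0,0,0,-1,-1],
    [0,0,0,0,0,-1.5,-1],
    [0,0,0,0,0,-2,-1],
    [0,0,0,0,0,-2.5,-1],
    [0,0,0,0,0,-3,-1],
    [0,0,0,0,0,-3,-1],
    [0,0,0,0,0,-3,-1],
  ],
)

```text
clock: 12.87
tool_pos: [0.6468, 0.1318, 0.1945]
orientation: [[0.174, 0.985, 0.001], [0.985, -0.174, 0.0], [0.0, 0.001, -1.0]]
force: [-2.5, -2.0, 11.9]
finger_gap: 0.0464
finger_force: 83.2
```

```bash
python3 -c "
from h import *
s=r.state(); o=s['orientation'];print(s['tool_pos'],s['force'],s['torque'],np.degrees(np.arctan2(o[1,1],o[0,1])))"
```

```text
[0.64680533 0.13181933 0.19454227] [-2.54333698 -1.98724942 11.85024865] [-0.33308197  0.55194632  0.34336144] -10.039241290262716
```

Torque is rising (0.34 N m), so the stop is being felt. I'll add 1° more.

drive_tool(
  commands=[
    [0,0,0,0,0,-0.3,-1],
    [0,0,0,0,0,-0.6,-1],
    [0,0,0,0,0,-0.9,-1],
    [0,0,0,0,0,-1.1,-1],
    [0,0,0,0,0,-1.1,-1],
    [0,0,0,0,0,-1.1,-1],
    [0,0,0,0,0,-1.1,-1],
    [0,0,0,0,0,-1.1,-1],
  ],
)

```text
clock: 13.53
tool_pos: [0.6468, 0.1317, 0.1945]
orientation: [[0.193, 0.981, 0.001], [0.981, -0.193, -0.0], [-0.0, 0.001, -1.0]]
force: [-3.3, -3.5, 11.9]
finger_gap: 0.047
finger_force: 83.1
```

```bash
python3 -c "
from h import *
s=r.state(); o=s['orientation'];print(s['tool_pos'],s['force'],s['torque'],np.degrees(np.arctan2(o[1,1],o[0,1])))"
```

```text
[0.64682079 0.13173095 0.19454259] [-3.31730484 -3.468048   11.90033732] [-0.51080748  0.43982558  0.5989616 ] -11.111769597560665
```

At the stop. Now ease up.

drive_tool(
  commands=[
    [0,0,0.05,0,0,0.5,-1],
    [0,0,0.1,0,0,0.5,-1],
    [0,0,0.15,0,0,0.5,-1],
    [0,0,0.2,0,0,0.5,-1],
    [0,0,0.25,0,0,0.5,-1],
    [0,0,0.3,0,0,0.5,-1],
    [0,0,0.35,0,0,0.5,-1],
    [0,0,0.35,0,0,0.5,-1],
  ],
)

```text
clock: 14.2
tool_pos: [0.6467, 0.1317, 0.1971]
orientation: [[0.185, 0.983, 0.0], [0.983, -0.185, 0.0], [0.0, 0.0, -1.0]]
force: [1.5, -1.9, 3.3]
finger_gap: 0.0467
finger_force: 81.6
```

```bash
python3 -c "
from h import *
s=r.state(); o=s['orientation'];print(s['tool_pos'],s['force'],s['torque'],np.degrees(np.arctan2(o[1,1],o[0,1])))"
```

```text
[0.64668368 0.13170725 0.19707239] [ 1.54564245 -1.93463216  3.29128966] [-0.42064657 -0.47930725  0.27750535] -10.678905094648615
```

drive_tool(
  commands=[
    [0,0,0.03,0,0,0.3,-1],
    [0,0,0.06,0,0,0.5,-1],
    [0,0,0.06,0,0,0.5,-1],
    [0,0,0.06,0,0,0.5,-1],
    [0,0,0.06,0,0,0.5,-1],
    [0,0,0.06,0,0,0.5,-1],
    [0,0,0.06,0,0,0.5,-1],
    [0,0,0.06,0,0,0.5,-1],
  ],
)

```text
clock: 14.87
tool_pos: [0.6467, 0.1317, 0.1979]
orientation: [[0.177, 0.984, 0.001], [0.984, -0.177, 0.0], [0.0, 0.001, -1.0]]
force: [1.3, -1.8, 5.5]
finger_gap: 0.0464
finger_force: 81.7
```

drive_tool(
  commands=[
    [0,0,0,0,0,0,-0.6],
    [0,0,0,0,0,0,0],
    [0,0,0,0,0,0,0.5],
    [0,0,0,0,0,0,1],
    [0,0,0,0,0,0,1],
    [0,0,0,0,0,0,1],
    [0,0,0,0,0,0,1],
    [0,0,0,0,0,0,1],
  ],
)

```text
clock: 15.53
tool_pos: [0.6464, 0.1318, 0.1974]
orientation: [[0.177, 0.984, -0.0], [0.984, -0.177, 0.0], [-0.0, -0.0, -1.0]]
force: [0.1, -0.1, -0.9]
finger_gap: 0.0852
finger_force: 0.0
```

```bash
python3 -c "
from h import *
s=r.state(); o=s['orientation'];print(s['tool_pos'],s['force'],s['torque'],s['finger_gap'],s['qpos'])
c=cam('scene');np.savez('scene2.npz',**c);C=cloud(c)
d=np.hypot(C[...,0]-.647,C[...,1]-.134);m=(d<.035)&(C[...,2]>.215)&(C[...,2]<.26)
v,u=np.where(m);print(len(u),np.histogram(C[m][:,2],bins=np.arange(.215,.262,.003)))
v0,u0=215,235;save('seat',cv2.resize(c['color'][v0:v0+120,u0:u0+130],(650,600),interpolation=cv2.INTER_CUBIC))"
```

```text
[0.64638559 0.1317667  0.19736885] [ 0.1070564  -0.05193288 -0.87138172] [ 0.00120784  0.03066116 -0.02759964] 0.08519879631350527 [7.47796624e+00 3.38451635e+01 7.92480476e+01 5.38745455e-03
 6.69334724e+01 1.76583182e+01]
206 (array([32, 30, 26, 26, 18, 19, 46,  9,  0,  0,  0,  0,  0,  0,  0]), array([0.215, 0.218, 0.221, 0.224, 0.227, 0.23 , 0.233, 0.236, 0.239,
       0.242, 0.245, 0.248, 0.251, 0.254, 0.257, 0.26 ]))
```

View pics/seat.png

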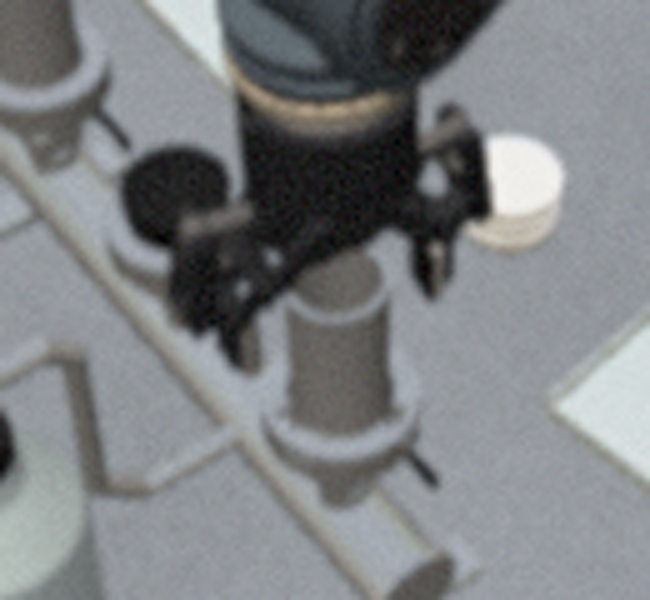

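Rim at z ≈ .2345 puts the foot at about -14.5 mm from the collar face, so the funnel is locked (unlocked would read above -10 mm). It is upright and released. Next the lid.

drive_tool(
  commands=[
    [0,0,2,0,0,0,1],
    [0,0,5,0,0,0,1],
    [0,0,9,0,0,0,1],
    [0,0,12,0,0,0,1],
    [-2,-3.3,12,0,0,0,1],
    [-4,-6.6,12,0,0,0,1],
    [-6,-9.9,12,0,0,0,0],
    [-8,-13.2,12,0,0,0,-0.2],
  ],
)

```text
clock: 16.25
tool_pos: [0.5653, -0.0014, 0.3176]
orientation: [[0.176, 0.984, 0.0], [0.984, -0.176, -0.0], [-0.0, 0.0, -1.0]]
force: [0.5, 0.6, -0.0]
finger_gap: 0.064
finger_force: 0.0
```

drive_tool(
  commands=[
    [-2,-3.4,0,0,0,0,-0.2],
    [-4,-6.8,0,0,0,0,-0.2],
    [-6,-10.2,0,0,0,0,-0.2],
    [-8,-13.6,0,0,0,0,-0.2],
    [-10,-17,0,0,0,0,-0.2],
    [-12,-20.4,-1,0,0,0,-0.2],
    [-13.4,-22.9,-4,0,0,0,-0.2],
    [-13.4,-22.9,-8,0,0,0,-0.2],
  ],
)

```text
clock: 16.92
tool_pos: [0.4316, -0.2335, 0.2391]
orientation: [[0.18, 0.984, 0.005], [0.984, -0.18, -0.004], [-0.003, 0.005, -1.0]]
force: [0.8, -0.1, -0.6]
finger_gap: 0.0339
finger_force: 0.0
```

drive_tool(
  commands=[
    [0,0,-4,0,0,0,-0.2],
    [0,0,-8,0,0,0,-0.2],
    [0,0,-12,0,0,0,-0.2],
    [0,0,-15,0,0,0,-0.2],
    [0,0,-17,0,0,0,-0.2],
    [0,0,-17,0,0,0,-0.2],
    [0,0,-17,0,0,0,-0.2],
    [0,0,-17,0,0,0,-0.2],
  ],
)

```text
clock: 17.58
tool_pos: [0.4333, -0.2297, 0.069]
orientation: [[0.177, 0.984, 0.002], [0.984, -0.177, -0.001], [-0.001, 0.002, -1.0]]
force: [0.1, 0.2, -0.4]
finger_gap: 0.0343
finger_force: 0.0
```

```bash
python3 - <<'E'
from h import *
s=r.state(); print(s['tool_pos'],s['finger_gap'])
c=cam('scene');C=cloud(c);np.savez('scene3.npz',**c)
d=np.hypot(C[...,0]-.647,C[...,1]-.134);m=(d<.035)&(C[...,2]>.228)&(C[...,2]<.26)
print('rim z',np.median(C[m][:,2]))
k=cv2.convexHull(max(cv2.findContours(m.astype(np.uint8),0,cv2.CHAIN_APPROX_NONE)[0],key=len))[:,0]
from scipy.optimize import least_squares
p=np.array([ray(c,u,v,.235) for u,v in k]);print('rim',least_squares(lambda q:np.hypot(p[:,0]-q[0],p[:,1]-q[1])-q[2],[.647,.134,.024],loss='soft_l1',f_scale=.001).x)
u,v=map(int,proj(c,[.432,-.229,.03]))
u2,v2=map(int,proj(c,[.647,.133,.2]))
save('lid',np.hstack([cv2.resize(c['color'][y-35:y+35,x-35:x+35],(400,400),interpolation=cv2.INTER_CUBIC) for x,y in((u,v),(u2,v2))]));print(u,v,u2,v2)
E
```

```text
[ 0.43326408 -0.22974601  0.06895894] 0.03427824449147583
rim z 0.23395594180017243
rim [0.64774073 0.13581686 0.02551295]
288 209 301 280
```

View pics/lid.png

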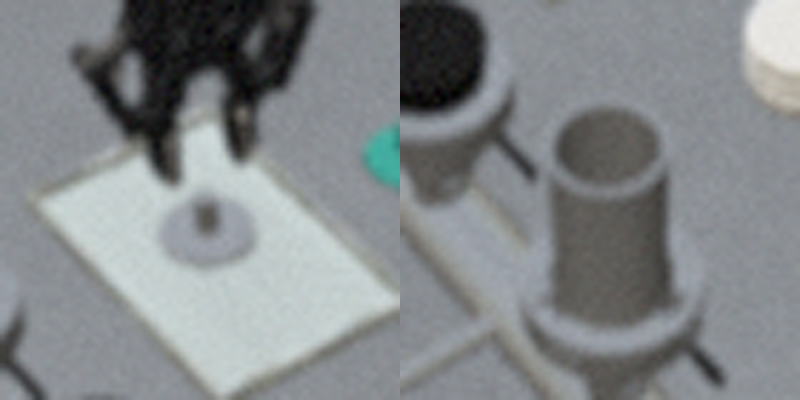

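The fingers straddle the knob: tips at crop (170,180) and (243,155), knob at (208,205). The funnel stands upright in the collar in the right-hand crop. Descend, grip at 30 N and lift.

drive_tool(
  commands=[
    [0,0,-1.5,0,0,0,-0.2],
    [0,0,-3,0,0,0,-0.2],
    [0,0,-4,0,0,0,-0.2],
    [0,0,-4.4,0,0,0,-0.2],
    [0,0,-4.4,0,0,0,-0.2],
    [0,0,-4.4,0,0,0,-0.2],
    [0,0,-4.4,0,0,0,-0.6],
    [0,0,-4.4,0,0,0,-1],
  ],
  newtons=30,
)

```text
clock: 18.3
tool_pos: [0.4329, -0.2296, 0.0243]
orientation: [[0.177, 0.984, 0.001], [0.984, -0.177, -0.001], [-0.001, 0.001, -1.0]]
force: [-0.5, 0.4, 5.5]
finger_gap: 0.0126
finger_force: 29.2
```

drive_tool(
  commands=[
    [0,0,0,0,0,0,-1],
    [0,0,0,0,0,0,-1],
    [0,0,0,0,0,0,-1],
    [0,0,0,0,0,0,-1],
    [0,0,0.5,0,0,0,-1],
    [0,0,1.5,0,0,0,-1],
    [0,0,4,0,0,0,-1],
    [0,0,7,0,0,0,-1],
  ],
)

```text
clock: 18.97
tool_pos: [0.4317, -0.2288, 0.094]
orientation: [[0.177, 0.984, -0.002], [0.984, -0.177, 0.002], [0.001, -0.003, -1.0]]
force: [0.5, -1.7, -0.9]
finger_gap: 0.0126
finger_force: 29.3
```

drive_tool(
  commands=[
    [0,0,4,0,0,0,-1],
    [0,0,8,0,0,0,-1],
    [0,0,12,0,0,0,-1],
    [0,0,16,0,0,0,-1],
    [0,0,20,0,0,0,-1],
    [1,1.7,22,0,0,0,-1],
    [3,5.1,22,0,0,0,-1],
    [5,8.5,22,0,0,0,-1],
  ],
)

```text
clock: 19.63
tool_pos: [0.4828, -0.1438, 0.3162]
orientation: [[0.179, 0.984, 0.003], [0.984, -0.179, -0.001], [-0.001, 0.004, -1.0]]
force: [0.7, -1.5, -1.1]
finger_gap: 0.0129
finger_force: 29.3
```

drive_tool(
  commands=[
    [2,3.4,0,0,0,0,-1],
    [4,6.8,0,0,0,0,-1],
    [6,10.2,0,0,0,0,-1],
    [8,13.6,0,0,0,0,-1],
    [10,17,0,0,0,0,-1],
    [12,20.4,0,0,0,0,-1],
    [14,23.8,0,0,0,0,-1],
    [16,27.2,0,0,0,0,-1],
  ],
)

```text
clock: 20.3
tool_pos: [0.6427, 0.1296, 0.3145]
orientation: [[0.177, 0.984, 0.0], [0.984, -0.177, -0.0], [0.0, 0.0, -1.0]]
force: [-0.0, -0.5, -1.4]
finger_gap: 0.0129
finger_force: 29.3
```

drive_tool(
  commands=[
    [0.3,0.5,-1,0,0,0,-1],
    [0.3,0.5,-2,0,0,0,-1],
    [0.3,0.5,-2,0,0,0,-1],
    [0.3,0.5,-2,0,0,0,-1],
    [0.3,0.5,-2,0,0,0,-1],
    [0.3,0.5,-2,0,0,0,-1],
    [0.3,0.5,-2,0,0,0,-1],
    [0.3,0.5,-2,0,0,0,-1],
  ],
)

```text
clock: 20.97
tool_pos: [0.6455, 0.1322, 0.2942]
orientation: [[0.177, 0.984, 0.001], [0.984, -0.177, 0.0], [0.0, 0.001, -1.0]]
force: [-0.5, -0.6, -0.3]
finger_gap: 0.0128
finger_force: 29.4
```

```bash
python3 - <<'E'
from h import *
from scipy.optimize import least_squares
s=r.state(); t=s['tool_pos']; print(t,s['finger_gap'])
c=cam('scene');C=cloud(c);np.savez('scene4.npz',**c); zo=t[2]-.0213
d=np.hypot(C[...,0]-t[0],C[...,1]-t[1])
def fit(n,m,z,R):
    k=cv2.convexHull(max(cv2.findContours(m.astype(np.uint8),0,cv2.CHAIN_APPROX_NONE)[0],key=len))[:,0]
    p=np.array([ray(c,u,v,z) for u,v in k]);print(n,m.sum(),np.median(C[m][:,2]),least_squares(lambda q:np.hypot(p[:,0]-q[0],p[:,1]-q[1])-q[2],[.647,.134,R],loss='soft_l1',f_scale=.001).x)
z=C[...,2]
fit('plate',(d<.035)&(z>zo+.004)&(z<zo+.0115),zo+.010,.028)
print(np.histogram(z[(d<.035)],bins=np.arange(.2,.34,.005)))
u,v=map(int,proj(c,t)); save('over',cv2.resize(c['color'][v-40:v+60,u-50:u+50],(600,600),interpolation=cv2.INTER_CUBIC));print(u,v)
# tube silhouette centre
m=(d<.05)&(z>.165)&(z<.222); p=C[m]
print('tube',least_squares(lambda q:np.hypot(p[:,0]-q[0],p[:,1]-q[1])-.0235,[.647,.134],loss='soft_l1',f_scale=.001).x,len(p))
for v in range(255,300,4):
    w=np.where(m[v])[0]
    if len(w): print(v,w.min(),w.max(),(w.min()+w.max())/2)
print([proj(c,[t[0],t[1],q]).round(1) for q in (.17,.21,zo)])
E
```

```text
[0.64551686 0.13219319 0.29420162] 0.012767497767040217
plate 223 0.2815152160048867 [0.64750109 0.13407098 0.02763369]
(array([ 43,  55,  57,  50,  55,  38,  59,  34,   0,   0,   0,   0,   0,
         0,   0,  25, 204,  16,  25,  29,  32,  44,  30,  28,  24,  25,
        52,  64]), array([0.2  , 0.205, 0.21 , 0.215, 0.22 , 0.225, 0.23 , 0.235, 0.24 ,
       0.245, 0.25 , 0.255, 0.26 , 0.265, 0.27 , 0.275, 0.28 , 0.285,
       0.29 , 0.295, 0.3  , 0.305, 0.31 , 0.315, 0.32 , 0.325, 0.33 ,
       0.335, 0.34 ]))
300 252
tube [0.64701299 0.13454778] 456
271 294 310 302.0
275 294 309 301.5
279 292 312 302.0
283 292 312 302.0
287 293 312 302.5
291 293 312 302.5
295 295 310 302.5
[array([302.3, 287.7]), array([301.9, 277. ]), array([301.2, 258.9])]
```

View pics/over.png

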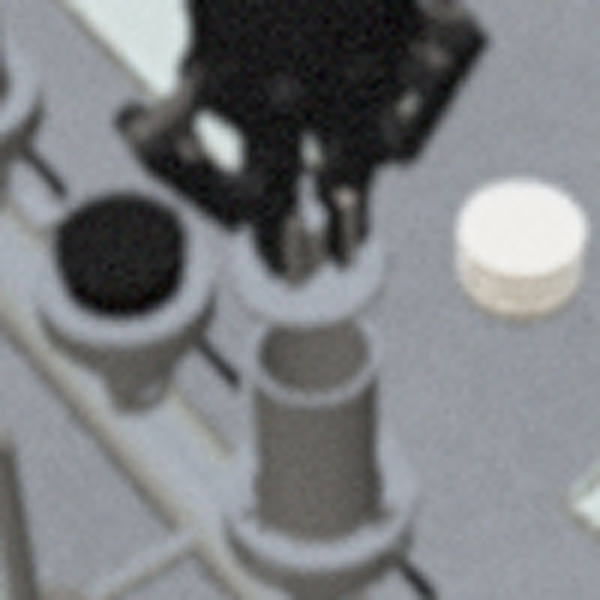

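Lid centre and rim agree within about 1 mm in the same camera. Correct by +0.5 mm in x and +1 mm in y, then lower.

drive_tool(
  commands=[
    [0.05,0.1,-0.8,0,0,0,-1],
    [0.05,0.1,-1.8,0,0,0,-1],
    [0.05,0.1,-2.6,0,0,0,-1],
    [0.05,0.1,-3.2,0,0,0,-1],
    [0.05,0.1,-3.6,0,0,0,-1],
    [0.05,0.1,-3.8,0,0,0,-1],
    [0.05,0.1,-3.9,0,0,0,-1],
    [0.05,0.1,-3.9,0,0,0,-1],
  ],
)

```text
clock: 21.68
tool_pos: [0.646, 0.1337, 0.2546]
orientation: [[0.177, 0.984, 0.0], [0.984, -0.177, -0.0], [-0.0, 0.0, -1.0]]
force: [0.9, -0.3, -0.3]
finger_gap: 0.0131
finger_force: 29.4
```

drive_tool(
  commands=[
    [0,0,-0.06,0,0,0,-1],
    [0,0,-0.12,0,0,0,-1],
    [0,0,-0.18,0,0,0,-1],
    [0,0,-0.24,0,0,0,-1],
    [0,0,-0.3,0,0,0,-1],
    [0,0,-0.35,0,0,0,-1],
    [0,0,-0.35,0,0,0,-1],
    [0,0,-0.35,0,0,0,-1],
  ],
)

```text
clock: 22.35
tool_pos: [0.6461, 0.1337, 0.2514]
orientation: [[0.177, 0.984, 0.0], [0.984, -0.177, 0.0], [0.0, 0.0, -1.0]]
force: [0.5, -1.1, 2.3]
finger_gap: 0.0125
finger_force: 29.7
```

drive_tool(
  commands=[
    [0,0,-0.03,0,0,0,-1],
    [0,0,-0.06,0,0,0,-1],
    [0,0,-0.09,0,0,0,-1],
    [0,0,-0.12,0,0,0,-1],
    [0,0,-0.12,0,0,0,-1],
    [0,0,-0.12,0,0,0,-1],
    [0,0,-0.12,0,0,0,-1],
    [0,0,-0.12,0,0,0,-1],
  ],
)

```text
clock: 23.02
tool_pos: [0.6463, 0.1337, 0.2508]
orientation: [[0.177, 0.984, 0.001], [0.984, -0.177, 0.0], [0.0, 0.001, -1.0]]
force: [-1.8, -0.9, 5.9]
finger_gap: 0.0128
finger_force: 30.1
```

Stiff contact at the expected height, so the plate is on the rim. Release and lift.

drive_tool(
  commands=[
    [0,0,0,0,0,0,-0.7],
    [0,0,0,0,0,0,-0.5],
    [0,0,0,0,0,0,-0.3],
    [0,0,0,0,0,0,-0.2],
    [0,0,0,0,0,0,-0.2],
    [0,0,1,0,0,0,-0.2],
    [0,0,3,0,0,0,-0.2],
    [0,0,6,0,0,0,-0.2],
  ],
)

```text
clock: 23.68
tool_pos: [0.6452, 0.1336, 0.3088]
orientation: [[0.177, 0.984, -0.004], [0.984, -0.177, -0.001], [-0.001, -0.004, -1.0]]
force: [1.6, 0.4, 0.1]
finger_gap: 0.0345
finger_force: 0.0
```

drive_tool(
  commands=[
    [0,0,2,0,0,0,-0.2],
    [-1,-2,5,0,0,0,-0.2],
    [-3,-5,5,0,0,0,-0.2],
    [-5,-8,5,0,0,0,-0.2],
    [-8,-10,5,0,0,0,-0.2],
    [-11,-12,5,0,0,0,-0.2],
    [-14,-14,5,0,0,0,-0.2],
    [-14,-14,5,0,0,0,-0.2],
  ],
)

```text
clock: 24.35
tool_pos: [0.5023, -0.0085, 0.3611]
orientation: [[0.179, 0.984, -0.0], [0.984, -0.179, -0.001], [-0.001, -0.0, -1.0]]
force: [-0.9, 0.1, -0.3]
finger_gap: 0.0344
finger_force: 0.0
```

```bash
python3 - <<'E'
from h import *
from scipy.optimize import least_squares
s=r.state(); print(s['tool_pos'],s['force'],s['finger_gap'])
c=cam('scene');C=cloud(c);z=C[...,2]
d=np.hypot(C[...,0]-.647,C[...,1]-.1345)
m=(d<.035)&(z>.232)&(z<.245); p=C[m]
print('plate',m.sum(),np.median(z[m]),np.linalg.lstsq(np.c_[p[:,:2]-[.647,.1345],np.ones(len(p))],p[:,2],rcond=None)[0])
k=cv2.convexHull(max(cv2.findContours(m.astype(np.uint8),0,cv2.CHAIN_APPROX_NONE)[0],key=len))[:,0]
p=np.array([ray(c,u,v,.239) for u,v in k]);print(least_squares(lambda q:np.hypot(p[:,0]-q[0],p[:,1]-q[1])-q[2],[.647,.134,.028],loss='soft_l1',f_scale=.001).x)
u,v=map(int,proj(c,[.647,.134,.21]));im=c['color']
save('final',np.hstack([cv2.resize(im[v-40:v+40,u-40:u+40],(400,400),interpolation=cv2.INTER_CUBIC),cv2.resize(im[100:420,150:470],(400,400))]))
E
```

```text
[ 0.5022937  -0.00847123  0.36106254] [-0.94585038  0.05901317 -0.3020379 ] 0.03437336633203126
plate 351 0.23874208357730753 [-0.0075311  -0.01065977  0.23874053]
[0.64632082 0.1341996  0.02815994]
```

View pics/final.png

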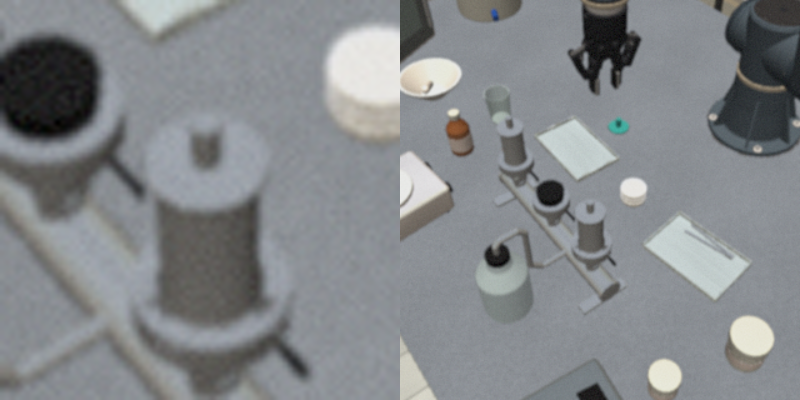

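The lid lies level on the rim (crop about (205,165), plate top z = .2387 against .239 expected, tilt about 0.013 rad). The bystanders look unmoved. Handing in.

```bash
python3 -c "
from h import *
print(workorder.close_job())"
```

```text
the job is handed in; nothing more can be done
None
```

The funnel is locked on the free station, the steel lid lies level on its rim, the bystanders look unmoved in the last picture, and the job is handed in; the hand-in gave no verdict.

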